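Make up a wash kit and a make-up kit at the mirror shelf

TASK

Make up two weekend kits from the things on the glass shelf. The wash kit goes in the birch organiser: lay the comb flat in the long compartment and stand the travel bottle and the cream jar upright in the two small compartments, one in each (either way round). The make-up kit goes in the terracotta dish: set the compact down gently, flat on the dish's floor with its lid up (its mirror is glass, do not let it drop), and stand the lipstick upright on the floor beside it; leave the pump dispenser, the brush cup and the spray can where they are.

Things in the scene. Friction and masses are not known exactly. Their poses are not given: they have to be found in the camera images.
- comb: Purple plastic pocket comb lying flat, 128 long x 26 wide x 6 mm thick. Origin at the centre of its underside; x along its length, y across its width (teeth point to +y), z up. Its grip width is 26 mm across y. 20 g.
- travel_bottle: Small white plastic travel bottle standing upright, round body 36 mm diameter up to 66 mm, shoulder, then a grey flip cap 27 mm diameter from 75 to 95 mm (total height 95 mm). Origin at the centre of its underside, z up along its axis. 75 to 155 g.
- cream_jar: Amber glass cream jar with a birch screw lid, standing upright: 47 mm diameter, 38 mm high. Origin at the centre of its underside, z up. 60 to 130 g.
- compact: Silver aluminium powder compact, closed, lying lid up: round, 64 mm diameter, 15 mm thick, with a small hinge barrel standing 3 mm out at +y and a thumb catch 2 mm out at -y (grip it across x). Origin at the centre of its underside, z up. 60 to 100 g, glass mirror inside.
- lipstick: Closed lipstick standing upright, black base and brass cap: 22 mm diameter, 72 mm high. Origin at the centre of its underside, z up. 35 g.
- organiser: Loose birch tray, 217 (x) x 167 (y) x 30 mm high, 0.55 kg. Origin at the centre of its underside, z up. Floor top 6 mm above the origin, outer walls 6 thick. Compartments: the long one at +y, 205 x 84 mm inside, centre x 0, y +35.5; two small ones at -y, each 100 (x) x 66 (y) mm inside, centres x +52 and -52, y -44.5. Dividers 5 mm thick, up to 24 mm above the origin.
- dish: Round terracotta dish, 170 mm outer diameter at the rim, 26 mm high, 0.5 kg, loose on the shelf. Flat inner floor 146 mm diameter, its top 7 mm above the origin; walls 6 mm thick, leaning slightly outward. Origin at the centre of its underside, z up.
- pump_dispenser: Bystander: white plastic pump dispenser with a grey press head and spout, 68 mm diameter, 164 mm high; the spout reaches 46 mm to its -x. Origin at the centre of its underside.
- brush_cup: Bystander: clear acrylic cup with four make-up brushes, cup 78 mm diameter at the rim and 95 mm high, brush heads up to 165 mm high and 45 mm from the axis. Origin at the centre of its underside.
- spray_can: Bystander: hair spray can, aluminium and white with a black cap, 53 mm diameter, 162 mm high. Origin at the centre of its underside.
Mind the look-alikes: they are no part of the job. Leave any purple look-alike of the dish alone.

How it is judged:
By the outcome, as a careful person would: the job done as asked, in the order asked, and still so for the second after the job is handed in, with the robot touching nothing.
It also fails if it takes over 141 s, if anything falls off the work surface, if the arm or the gripper's body presses on something with over 40 N, if the wrist force passes 120 N, or if a joint passes its speed limit or range.

ROBOT

A 6-joint arm with a two-finger parallel gripper is mounted at the origin on the work surface. World frame = base frame: x ahead of the robot, y to its left, z up, the work surface at z = 0. Lengths are in mm, angles in rad, forces in N, time in s.
With the tool pointing down it reaches from about 400 to 925 mm from the base axis. Payload 12.5 kg.
Tool frame: the origin (TCP) lies midway between the tips of the shut fingers; the grasp point (between the pads) lies 19 mm behind it; z points along the fingers, y is the line along which they close (so a half turn about z gives the same grasp; the last joint's range is limited). The gripper opens to 95 mm and grips with 3 to 60 N. Pads are 20 mm wide; open, the fingers measure 119 mm over their backs; the gripper's body (75 mm by 180 mm) begins 59 mm behind the grasp point.
Start: joints at [-1.316, 0.491, 1.559, -0, 1.092, -0.106], TCP at [220.663, -584.769, 214.661] pointing down, gripper open.
Joint ranges: [-3.1, 3.1], [-0.84, 2.19], [0.05, 2.79], [-1.13, 4.28], [0.06, 2.93], [-2.69, 2.69]. Speed limits (rad/s): [2.22, 2.22, 2.79, 3.14, 3.14, 3.14].

INTERFACE

Orientations are given as [roll, pitch, yaw] about the fixed x, y, z axes, in that order (R = Rz(yaw) Ry(pitch) Rx(roll)).
In Python, from cell import env gives the robot as it stands.
- The arm moves only by the tool arm_command, never from a script. Its argument "targets" is a list of rows, each a list of 5 numbers: the shift along the tool's x, y, z in mm, then the turn about the tool's z in degrees, then the opening, from 0 (shut) to 1 (fully open). In form: [[tx, ty, tz, roll, fingers], ...]. A call has 1 to 5 rows; each row is the pose to reach, as a shift and turn from the pose commanded when the call began, along the tool's axes at that moment; what a row does not reach only later rows make up. A row lasts 1/10 s, in which the tool goes at most 50 mm and 8.59 degrees, less where a joint would pass 70% of its speed; a pose out of reach is approached as far as the arm can. A call with a gripper value outside its range is refused whole. The fingers move at their own pace and stop on an object; the grip force is fixed at half the most. Time passes only in rows, so rows that repeat a pose let the fingers close. It gives the time, the measured TCP pose, the force, the opening and the grip force at its end, in the units of the state.
- env.state(): the state, without advancing time (a new reading comes with each control period).
- env.read_camera(name): name is "side" or "top" or "wrist"; returns a dict with "frame" (400x640x3 uint8, red, green, blue), "vertical_fov" (degrees; the focal length in pixels is half the picture's height over the tangent of half this angle, whatever the lens; pixels are square), "cx", "cy" (the principal point, pixels), "world_from_camera" (4x4, takes a point from camera to world coordinates); the wrist camera has in their place "hand_eye" (4x4, takes a point from camera to tool coordinates, whose origin is the TCP and whose axes are the flange's). Camera axes: x right, y down, z forward; pixel columns grow to the right and rows downward; lengths in mm; the calibration is good to about 2 mm. A picture is of the moment at which its call begins: read the wrist's pose just before it. There is no depth.
- env.job_done(): hands the job in; it is judged then, once.
The state is a dict: "t": time; "joints": joint angles; "qvel": joint speeds; "tau": joint torques, N m; "eef_pos": TCP position; "tcp_rot": TCP orientation; "ft_force": force on the tool from outside, world axes, zero at the start; "moment": the same for the moment, N m; "opening": opening from 0.0 (shut) to 1.0 (fully open); "grip_force": force on a finger pad.
Only numpy, scipy, OpenCV 4.12 (cv2) and the standard library are available. Lean on these libraries where they do the work, as an engineer would, in place of code of your own. Each camera call takes 0.05 s, during which the arm holds its last target. There are 200 camera calls.

## Working session

There is one attempt and no reset: what is moved stays moved. The work goes in short steps, Python scripts to look and compute and a tool call to move; the robot and the scene stay as the last step left them, time stands still between calls to the robot, and variables do not carry over. Pictures are saved under pics/ and viewed, at most 18 in all, crops included, and the job is handed in when it is done.

Besides the shell and the picture viewer there is one more tool, called as name([rows], argument=value, ...), one row to a line, values as JSON. arm_command: Moves the arm, as the interface text tells. Its arguments: {"type":"object","properties":{"targets":{"type":"array","items":{"type":"array","items":{"type":"number"}}}},"required":["targets"]}

```bash
ls; mkdir -p pics
python3 - <<'E'
from cell import env
import cv2
s=env.state(); print(s)
for n in("top","side","wrist"):
    c=env.read_camera(n); cv2.imwrite(f"pics/{n}0.png",c["frame"][:,:,::-1])
    print(n,{k:(v.tolist() if hasattr(v,'tolist') else v) for k,v in c.items() if k!="frame"})
E
```

```text
pics
{'t': 0.0, 'joints': array([-1.31558284e+00,  4.91558814e-01,  1.55948218e+00, -2.89782531e-05,
        1.09165334e+00, -1.05604232e-01]), 'qvel': array([ 0.00173117,  0.00018623,  0.00080972, -0.00044522,  0.00215248,
       -0.00055932]), 'tau': array([ 2.11036306e-03, -6.12627554e+01, -2.58183521e+01,  6.94017811e-02,
        4.81487147e-02, -8.67012932e-05]), 'eef_pos': array([ 220.59877091, -584.50892447,  214.05093129]), 'tcp_rot': array([-3.14049441e+00, -9.05680543e-05,  3.60831045e-01]), 'ft_force': array([ 0.07852614,  0.10400438, -0.54958824]), 'moment': array([ 0.03546656, -0.01934562, -0.00692879]), 'grip_force': 0.0, 'opening': 0.9966917181048369}
top {'vertical_fov': 46.93322996536857, 'cx': 327.95546603215274, 'cy': 198.03488137906245, 'world_from_camera': [[0.0016935047157896964, -0.9838734589637536, 0.17885790110721161, 115.44776360657787], [-0.9999067406597457, -0.004089836091572864, -0.013030089176527287, -65.27162808198737], [0.013551458407927352, -0.17881915441988744, -0.9837886297307845, 1789.5567445375225], [0.0, 0.0, 0.0, 1.0]]}
side {'vertical_fov': 51.13908121389852, 'cx': 322.4079423355306, 'cy': 189.84091930954477, 'world_from_camera': [[-0.9278941342903283, -0.2647693783038198, 0.26250647965757085, 84.64791664038948], [-0.3725094448014215, 0.628529940973144, -0.6827787539415918, 846.0773341475107], [0.015785724035931255, -0.7313325437944799, -0.6818383395672, 943.7997456614829], [0.0, 0.0, 0.0, 1.0]]}
wrist {'vertical_fov': 58.826833766710685, 'cx': 322.19445973527894, 'cy': 200.78651580876553, 'hand_eye': [[-0.0002142892419559183, -0.9587996888593089, -0.2840829293065872, 80.56338057789367], [0.9999998839396476, -8.287583659659488e-05, -0.0004746075065885869, 0.1737555529766066], [0.00043150991921834896, -0.28408299803910536, 0.9587995953400803, -169.59467715202547], [0.0, 0.0, 0.0, 1.0]]}
```

View pics/top0.png

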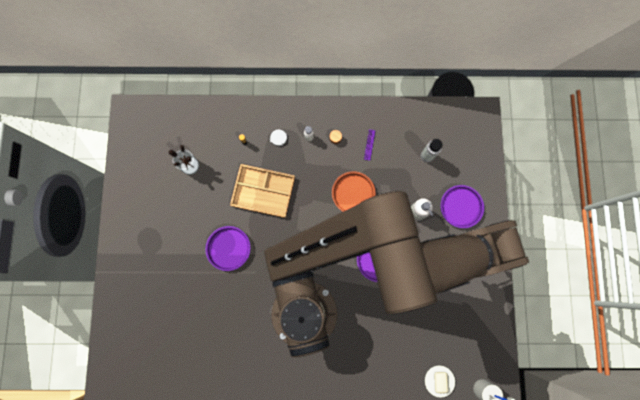

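View pics/side0.png

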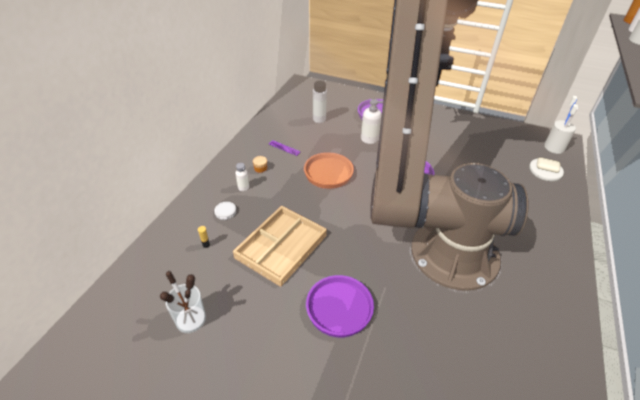

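The top view shows the brush cup (187,160), lipstick (242,138), compact (278,137), bottle (308,133), jar (336,136), comb (370,145), spray can (432,150), organiser (264,190), terracotta dish (354,192) and pump (422,207). The purple dishes at (228,248), (462,207) and (370,262) are look-alikes. The side view agrees. I'll enlarge a crop.

```bash
cat > h.py <<'E'
import numpy as np, cv2
from scipy.spatial.transform import Rotation as R
from cell import env
def ray(c,u,v,z,T):
    f=200/np.tan(np.radians(c["vertical_fov"])/2)
    d=T[:3,:3]@np.array([(u-c["cx"])/f,(v-c["cy"])/f,1]); o=T[:3,3]
    return o+d*(z-o[2])/d[2]
def proj(c,p,T):
    f=200/np.tan(np.radians(c["vertical_fov"])/2)
    q=T[:3,:3].T@(np.asarray(p,float)-T[:3,3]); return np.array([c["cx"]+f*q[0]/q[2],c["cy"]+f*q[1]/q[2]])
def tool(s):
    T=np.eye(4);T[:3,:3]=R.from_euler("xyz",s["tcp_rot"]).as_matrix();T[:3,3]=s["eef_pos"];return T
def cam(n):
    s=env.state();c=env.read_camera(n)
    T=tool(s)@np.array(c["hand_eye"]) if n=="wrist" else np.array(c["world_from_camera"])
    return s,c,T
def crop(c,name,u0,v0,w,h,k):
    im=cv2.resize(c["frame"][v0:v0+h,u0:u0+w,::-1],None,fx=k,fy=k,interpolation=cv2.INTER_CUBIC)
    cv2.imwrite("pics/"+name,im)
def go(s,p,yaw=None):
    "shift in tool axes and turn (deg) to bring TCP to p, tool y axis yaw"
    T=tool(s);d=T[:3,:3].T@(np.asarray(p,float)-T[:3,3]);out="shift "+str(d.round(1))
    if yaw is not None:
        cur=np.degrees(np.arctan2(T[1,1],T[0,1]));t=-((yaw-cur+90)%180-90); out+=f" turn {t:.1f} (yaxis now {cur:.1f}) j6 {np.degrees(s['joints'][5]):.0f}"
    print(out)
E
python3 - <<'E'
from h import *
s,c,T=cam("top"); crop(c,"t1.png",160,110,290,120,2.75)
for n,u,v,z in [("lip",242,138,36),("compact",278.5,137,15),("bottle",308,132,50),("jar",336,136,38),("comb",370,145,6),("can",432,150,80),("org",264,190,24),("dish",354,192,20),("pump",422,207,60),("cup",187,160,60)]:
    print(n,ray(c,u,v,z,T).round(0))
E
```

```text
lip [674. 252.  36.]
compact [686. 110.  15.]
bottle [696.  -9.  50.]
jar [ 684. -120.   38.]
comb [ 657. -258.    6.]
can [ 616. -489.   80.]
org [467. 161.  24.]
dish [ 462. -191.   20.]
pump [ 397. -447.   60.]
cup [577. 456.  60.]
```

View pics/t1.png

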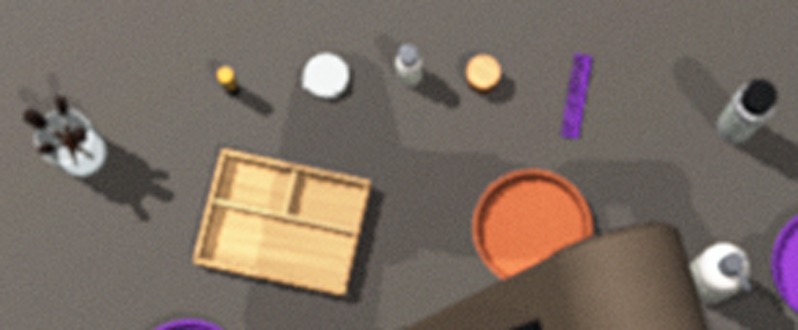

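The enlarged crop (2.75x, offset 160,110) shows the comb ends at (583,55)/(571,137) and the jar lid at (484,72). The bottle cap is at (407,52), the compact at (326,76), the lipstick cap at (225,72) and the dish at about (533,225). The organiser's rim corners are (222,150), (371,180), (348,297) and (194,263), with the long compartment towards the robot.

Run:
```python
from h import *
s,c,T=cam("top")
g=lambda u,v,z:ray(c,160+u/2.75,110+v/2.75,z,T)
for n,u,v,z in [("comb1",583,55,6),("comb2",571,137,6),("jar",484,72,38),("cap",407,52,95),("compact",326,76,15),("lip",225,72,72),("dish",533,225,24),("oA",222,150,30),("oB",371,180,30),("oC",348,297,30),("oD",194,265,30)]: print(n,g(u,v,z).round(0))
a,b,d,e=[g(*q,30) for q in((222,150),(371,180),(348,297),(194,265))]
print("size",np.linalg.norm(a-b),np.linalg.norm(b-d),np.linalg.norm(d-e),np.linalg.norm(e-a),"ctr",(a+b+d+e)/4)
p,q=g(583,55,6),g(571,137,6);m=(p+q)/2;print("comb",m,np.linalg.norm(p-q),np.degrees(np.arctan2(*(p-q)[1::-1])))
y=np.degrees(np.arctan2(*(p-q)[1::-1]))+90
go(s,[m[0],m[1],215],y)
```

```text
comb1 [ 720. -267.    6.]
comb2 [ 596. -247.    6.]
jar [ 683. -120.   38.]
cap [693. -11.  95.]
compact [683. 110.  15.]
lip [670. 246.  72.]
dish [ 462. -190.   24.]
oA [567. 254.  30.]
oB [525.  41.  30.]
oC [357.  71.  30.]
oD [401. 287.  30.]
size 217.31355632107247 170.6087243473996 221.1474954777606 169.6591564420031 ctr [462.45824737 163.17687586  30.        ]
comb [ 658.09899454 -257.07957268    6.        ] 126.2018303929384 -8.843931374268198
shift [ 524.9 -152.    -0.6] turn 29.5 (yaxis now -69.3) j6 -6
```

arm_command([
  [45, -13, -10, 0, 1],
  [90, -26, -20, 0, 1],
  [135, -39, -20, 0, 1],
  [180, -52, -20, 0, 1],
  [225, -65, -20, 0, 1],
])

```text
t: 0.75
eef_pos: [409.5, -443.2, 234.8]
tcp_rot: [3.141, -0.0, 0.361]
ft_force: [-0.5, -0.2, 0.5]
opening: 0.996
grip_force: 0.0
```

arm_command([
  [45, -13, 0, 0, 1],
  [90, -26, 0, 0, 1],
  [135, -39, 0, 0, 1],
  [180, -52, 0, 0, 1],
  [225, -65, 0, 0, 1],
])

```text
t: 1.25
eef_pos: [597.2, -302.8, 234.7]
tcp_rot: [3.141, 0.0, 0.361]
ft_force: [-0.2, 0.2, 0.6]
opening: 0.997
grip_force: 0.0
```

arm_command([
  [40, -12, 0, 7, 1],
  [75, -22, 10, 15, 1],
  [75, -22, 20, 23, 1],
  [75, -22, 20, 29.5, 1],
  [75, -22, 20, 29.5, 1],
])

```text
t: 1.75
eef_pos: [658.3, -256.8, 214.0]
tcp_rot: [-3.141, 0.001, -0.155]
ft_force: [-0.3, -0.0, -0.7]
opening: 1.001
grip_force: 0.0
```

Run:
```python
from h import *
s,c,T=cam("wrist"); crop(c,"w1.png",0,0,640,400,1.25); print(s["eef_pos"],s["tcp_rot"],s["joints"],s["t"])
s2,c2,T2=cam("top"); crop(c2,"t2.png",180,120,240,120,3.3)
print(proj(c,[658,-257,6],T)*1.25)
```

```text
[ 658.27303456 -256.81149052  213.99656752] [-3.14134949e+00  9.57879705e-04 -1.55103891e-01] [-4.65344634e-01  6.12408081e-01  1.33435192e+00 -6.54233647e-05
  1.19581904e+00  1.26057969e+00] 1.75
[403.13826187 216.43039291]
```

View pics/w1.png

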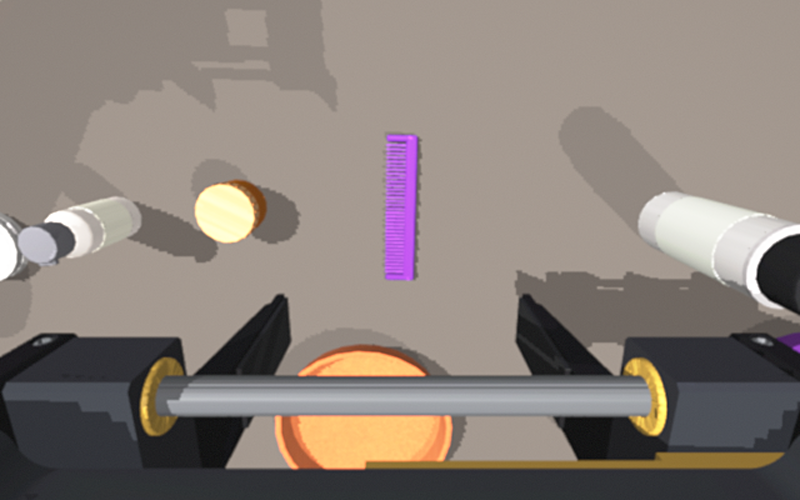

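The wrist view shows the comb from (402,133) to (402,280) and the jar lid at (226,212). The dish is partly hidden behind the fingers. The bottle is at the left.

Run:
```python
from h import *
s,c,T=cam("wrist"); k=1.25
g=lambda u,v,z:ray(c,u/k,v/k,z,T)
p,q=g(402,133,5),g(401,280,5);m=(p+q)/2;a=np.degrees(np.arctan2(*(p-q)[1::-1]));print(m,np.linalg.norm(p-q),a)
print("w",np.linalg.norm(g(386,200,5)-g(418,200,5)),"jar",g(226,212,38))
go(s,[m[0],m[1],2],a+90)
```

```text
[ 663.61144932 -257.00300406    5.        ] 129.29864287195494 -9.081761682567922
w 27.608844256378827 jar [ 689.44060103 -120.12445983   38.        ]
shift [  5.3  -1.2 212.7] turn 0.4 (yaxis now -98.6) j6 72
```

View pics/t2.png

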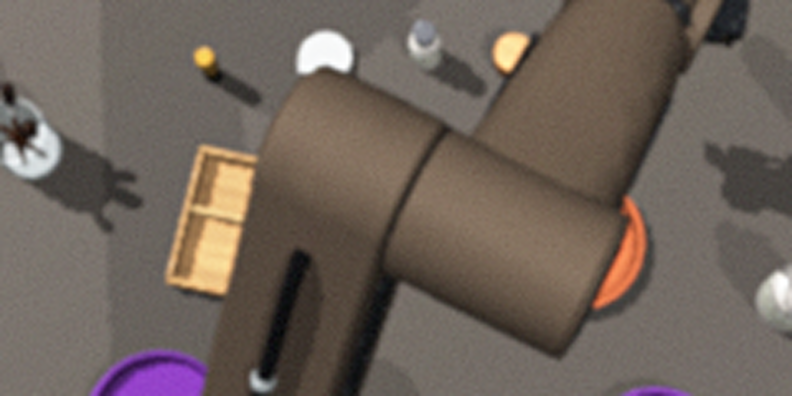

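The top view only shows the arm hiding the organiser. Descending on the comb.

arm_command([
  [5, -1, 45, 0, 0.6],
  [5, -1, 95, 0, 0.6],
  [5, -1, 140, 0, 0.6],
  [5, -1, 180, 0, 0.6],
  [5, -1, 195, 0, 0.6],
])

```text
t: 2.4
eef_pos: [661.6, -256.6, 15.9]
tcp_rot: [-3.14, 0.005, -0.152]
ft_force: [0.3, 0.3, 0.1]
opening: 0.643
grip_force: 0.0
```

arm_command([
  [0, 0, 10, 0, 0.6],
  [0, 0, 16, 0, 0.6],
  [0, 0, 16, 0, 0.6],
])

```text
t: 2.7
eef_pos: [663.8, -257.4, 4.6]
tcp_rot: [3.141, -0.001, -0.154]
ft_force: [0.4, -0.2, -0.2]
opening: 0.6
grip_force: 0.0
```

arm_command([
  [0, 0, 0, 0, 0],
  [0, 0, 0, 0, 0],
  [0, 0, 0, 0, 0],
  [0, 0, 0, 0, 0],
  [0, 0, 0, 0, 0],
])

```text
t: 3.2
eef_pos: [663.4, -257.1, 4.0]
tcp_rot: [3.141, -0.0, -0.154]
ft_force: [-1.0, 0.6, 1.9]
opening: 0.263
grip_force: 30.0
```

arm_command([
  [0, 0, 0, 0, 0.4],
  [0, 0, 0, 0, 0.4],
  [0, 0, 2.5, 0, 0.4],
  [0, 0, 2.5, 0, 0.4],
])

```text
t: 3.6
eef_pos: [663.1, -256.9, 0.6]
tcp_rot: [-3.141, 0.001, -0.154]
ft_force: [0.4, 0.7, -0.3]
opening: 0.396
grip_force: 0.0
```

arm_command([
  [0, 0, 0, 0, 0],
  [0, 0, 0, 0, 0],
  [0, 0, 0, 0, 0],
  [0, 0, 0, 0, 0],
])

```text
t: 4.0
eef_pos: [663.3, -257.0, 1.1]
tcp_rot: [3.142, -0.0, -0.154]
ft_force: [0.3, 0.4, -0.6]
opening: 0.268
grip_force: 30.0
```

arm_command([
  [0, 0, -40, 0, 0],
  [0, 0, -85, 0, 0],
  [0, 0, -130, 0, 0],
  [0, 0, -175, 0, 0],
  [0, 0, -198, 0, 0],
])

```text
t: 4.5
eef_pos: [664.1, -257.3, 203.8]
tcp_rot: [3.14, -0.005, -0.154]
ft_force: [-0.6, -0.9, -0.7]
opening: 0.268
grip_force: 30.0
```

Run:
```python
from h import *
s=env.state(); print(s["eef_pos"],s["opening"],s["grip_force"],s["joints"].round(2))
go(s,[427,170,200],169)
```

```text
[ 664.08568458 -257.33446424  203.80728267] 0.2678723900936017 29.977783262729645 [-0.46  0.63  1.33 -0.    1.17  1.26]
shift [-299.8 -385.9    1.7] turn -87.8 (yaxis now -98.8) j6 72
```

arm_command([
  [-30, -38, 0, 0, 0],
  [-60, -77, 0, 0, 0],
  [-90, -115, 0, 0, 0],
  [-120, -154, 0, 0, 0],
  [-150, -193, 0, 0, 0],
])

```text
t: 5.0
eef_pos: [543.4, -41.8, 199.3]
tcp_rot: [3.142, -0.001, -0.154]
ft_force: [1.4, 0.9, -0.0]
opening: 0.271
grip_force: 30.0
```

arm_command([
  [-30, -38, 0, 0, 0],
  [-60, -77, 0, 0, 0],
  [-90, -115, 0, 0, 0],
  [-120, -154, 0, 0, 0],
  [-150, -193, 0, 0, 0],
])

```text
t: 5.5
eef_pos: [424.9, 171.9, 199.4]
tcp_rot: [-3.141, -0.001, -0.154]
ft_force: [0.7, 0.0, 0.1]
opening: 0.263
grip_force: 30.0
```

arm_command([
  [0, 0, 0, -8.5, 0],
  [0, 0, 0, -17, 0],
  [0, 0, 0, -25.5, 0],
  [0, 0, 0, -34, 0],
  [0, 0, 0, -42.5, 0],
])

```text
t: 6.0
eef_pos: [426.0, 170.5, 199.3]
tcp_rot: [3.141, -0.0, 0.594]
ft_force: [-0.0, 0.2, -0.3]
opening: 0.269
grip_force: 30.0
```

arm_command([
  [0, 0, 0, -8.5, 0],
  [0, 0, 0, -17, 0],
  [0, 0, 0, -25.5, 0],
  [0, 0, 0, -34, 0],
  [0, 0, 0, -42.5, 0],
])

```text
t: 6.5
eef_pos: [426.0, 170.5, 199.3]
tcp_rot: [3.141, -0.0, 1.336]
ft_force: [-0.5, 0.3, -0.2]
opening: 0.269
grip_force: 30.0
```

Run:
```python
from h import *
s,c,T=cam("wrist"); print(s["eef_pos"],s["opening"],s["grip_force"],s["joints"].round(2))
go(s,[427,170,200],169); crop(c,"w2.png",0,0,640,400,1.25)
ct=np.array([462,163]);x=np.array([np.cos(np.radians(79)),np.sin(np.radians(79))]);y=np.array([-x[1],x[0]])
for a,b in((108.5,83.5),(-108.5,83.5),(-108.5,-83.5),(108.5,-83.5)): print(proj(c,[*(ct+a*x+b*y),30],T)*1.25)
```

```text
[426.04982335 170.47049384 199.2752704 ] 0.26887271666507023 29.976807832717896 [ 0.24  0.28  1.97 -0.    0.9   0.47]
shift [-0.2  1.  -0.7] turn -2.5 (yaxis now -13.5) j6 27
[330.71189586  82.63022981]
[353.40755958 353.06017394]
[549.37077249 345.49460176]
[564.6465891   71.73972607]
```

View pics/w2.png

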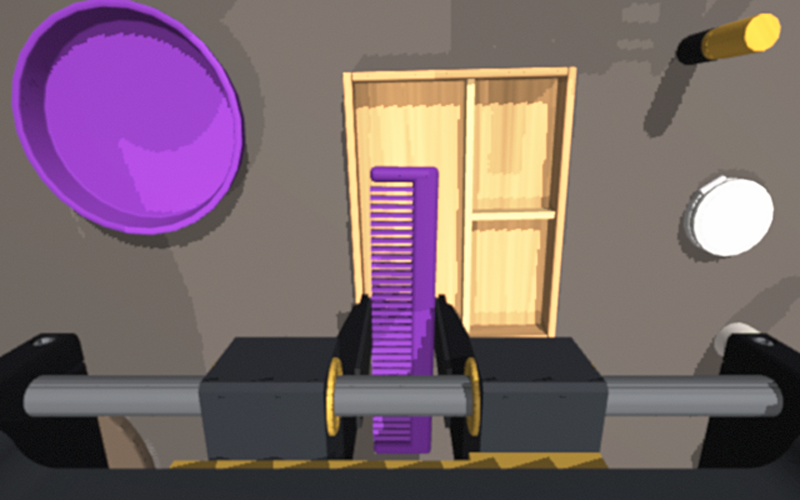

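The comb is held flat. The organiser's outer rim corners are at (344,73), (577,67) and (555,338), and the divider runs from (470,80) to (465,335). The comb is over the long compartment. The compact is at (733,217) with a catch or hinge at (712,185), and the lipstick is at (720,38).

Run:
```python
from h import *
from scipy.optimize import least_squares
s,c,T=cam("wrist")
g=lambda u,v,z:ray(c,u/1.25,v/1.25,z,T)[:2]
W=[g(344,73,30),g(577,67,30),g(555,338,30)]
L=[(108.5,83.5),(108.5,-83.5),(-108.5,-83.5)]
print(np.linalg.norm(W[0]-W[1]),np.linalg.norm(W[1]-W[2]))
def f(p):
    a=p[2];Rm=np.array([[np.cos(a),-np.sin(a)],[np.sin(a),np.cos(a)]])
    return np.concatenate([p[:2]+Rm@l-w for l,w in zip(np.array(L),W)])
r=least_squares(f,[462,163,1.38]);p=r.x;a=p[2];print(p[:2],np.degrees(a),r.fun.round(1))
Rm=np.array([[np.cos(a),-np.sin(a)],[np.sin(a),np.cos(a)]])
P=lambda l:p[:2]+Rm@np.array(l)
print("long",P((0,35.5)),"small",P((52,-44.5)),P((-52,-44.5)))
go(s,[*P((0,35.5)),11],np.degrees(a)+90)
print("compact",g(733,217,15),"lip",g(763,32,72))
```

```text
165.54969801026667 212.9201402477201
[470.02692075 167.61236479] 78.55438614160717 [-0.9  1.3  0.6  1.4  0.3 -2.7]
long [435.23289126 174.65690255] small [523.96073133 209.74779022] [503.32321226 107.81598554]
shift [  6.2   7.9 188.3] turn -1.5 (yaxis now -12.9) j6 27
compact [688.96055234 114.60894758] lip [669.51112121 249.44117013]
```

arm_command([
  [6, 8, 40, -1.5, 0],
  [6, 8, 85, -1.5, 0],
  [6, 8, 130, -1.5, 0],
  [6, 8, 165, -1.5, 0],
  [6, 8, 175, -1.5, 0],
])

```text
t: 7.1
eef_pos: [434.0, 174.0, 21.5]
tcp_rot: [-3.138, 0.002, 1.351]
ft_force: [0.0, -0.0, 0.2]
opening: 0.268
grip_force: 30.0
```

arm_command([
  [0, 0, 7, 0, 0],
  [0, 0, 13, 0, 0],
  [0, 0, 15.5, 0, 0],
  [0, 0, 16, 0, 0],
  [0, 0, 16, 0, 0],
])

```text
t: 7.6
eef_pos: [435.7, 174.5, 8.8]
tcp_rot: [3.14, -0.001, 1.355]
ft_force: [-1.0, -0.3, -0.7]
opening: 0.266
grip_force: 30.0
```

arm_command([
  [0, 0, 0, 0, 0.42],
  [0, 0, 0, 0, 0.42],
  [0, 0, 0, 0, 0.42],
])

```text
t: 7.9
eef_pos: [435.4, 174.4, 8.3]
tcp_rot: [3.141, -0.0, 1.356]
ft_force: [0.3, 0.0, 1.3]
opening: 0.412
grip_force: 0.0
```

arm_command([
  [0, 0, -30, 0, 0.42],
  [0, 0, -80, 0, 0.42],
  [0, 0, -130, 0, 0.42],
  [0, 0, -180, 0, 0.6],
  [0, 0, -192, 0, 0.6],
])

```text
t: 8.4
eef_pos: [436.6, 174.8, 205.0]
tcp_rot: [3.135, -0.003, 1.356]
ft_force: [0.5, 0.2, -0.9]
opening: 0.537
grip_force: 0.0
```

Run:
```python
from h import *
s=env.state(); print(s["eef_pos"],s["opening"],s["grip_force"],s["joints"].round(2))
b=[703,-10]
go(s,[*b,200],81)
```

```text
[436.57360516 174.77430948 205.02373268] 0.5365352165364347 0.0 [ 0.24  0.28  1.94 -0.    0.91  0.46]
shift [-123.7  299.7    6.6] turn 86.7 (yaxis now -12.3) j6 26
```

arm_command([
  [-18, 44, 0, 0, 0.6],
  [-36, 88, 0, 0, 0.6],
  [-54, 132, 0, 0, 0.6],
  [-72, 176, 0, 0, 0.6],
  [-90, 220, 0, 0, 0.6],
])

```text
t: 8.9
eef_pos: [632.3, 38.1, 200.1]
tcp_rot: [-3.141, 0.0, 1.355]
ft_force: [-0.0, 0.7, 1.0]
opening: 0.6
grip_force: 0.0
```

arm_command([
  [-18, 44, 0, 0, 0.6],
  [-33, 80, 0, 0, 0.6],
  [-33, 80, 0, 0, 0.6],
  [-33, 80, 0, 0, 0.6],
])

```text
t: 9.3
eef_pos: [701.9, -10.3, 199.2]
tcp_rot: [-3.14, 0.0, 1.355]
ft_force: [0.2, -0.2, -0.2]
opening: 0.598
grip_force: 0.0
```

Run:
```python
from h import *
s,c,T=cam("wrist"); print(s["eef_pos"],s["opening"],s["grip_force"],s["joints"].round(2))
crop(c,"w3.png",0,0,640,400,1.25)
print(proj(c,[703,-10,0],T)*1.25,proj(c,[703,-10,95],T)*1.25)
```

```text
[701.91574575 -10.28264663 199.17997014] 0.5983250100493295 0.0 [-0.11  0.62  1.36 -0.    1.16  0.11]
[404.162053   217.88318582] [404.24418758 249.19137457]
```

View pics/w3.png

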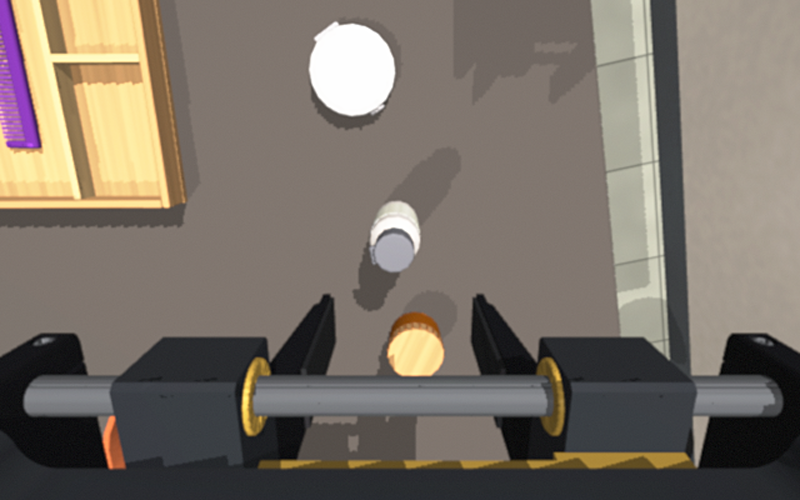

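The comb lies in the long compartment. The bottle's cap top is at (394,253) and the jar lid at (416,352). The compact is at (352,69), with its hinge at (326,33) and its catch at (379,108).

Run:
```python
from h import *
s,c,T=cam("wrist"); g=lambda u,v,z:ray(c,u/1.25,v/1.25,z,T)
b=g(394,252,95);print("bottle",b,"jar",g(416,352,38),"compact",g(352,69,15))
h,k=g(326,33,8),g(379,108,8);d=h-k;print("compact",np.linalg.norm(d),(h+k)/2,"y-axis",np.degrees(np.arctan2(d[1],d[0])))
go(s,[b[0],b[1],26])
```

```text
bottle [695.73595002  -9.91294518  95.        ] jar [ 689.6714969  -115.16875559   38.        ] compact [689.49222167 112.29045406  15.        ]
compact 65.51019724753102 [689.30553402 111.38071856   8.        ] y-axis 113.67161543956614
shift [ -1.5  -5.4 173.7]
```

arm_command([
  [-1.5, -5.5, 45, 0, 0.6],
  [-1.5, -5.5, 90, 0, 0.6],
  [-1.5, -5.5, 130, 0, 0.6],
  [-1.5, -5.5, 160, 0, 0.6],
  [-1.5, -5.5, 173, 0, 0.6],
])

```text
t: 9.9
eef_pos: [694.6, -9.1, 24.8]
tcp_rot: [-3.138, 0.0, 1.357]
ft_force: [-0.3, 0.2, -0.7]
opening: 0.599
grip_force: 0.0
```

arm_command([
  [0, 0, 0, 0, 0.6],
  [0, 0, 0, 0, 0],
  [0, 0, 0, 0, 0],
  [0, 0, 0, 0, 0],
  [0, 0, 0, 0, 0],
])

```text
t: 10.4
eef_pos: [696.9, -10.2, 28.6]
tcp_rot: [3.14, -0.0, 1.356]
ft_force: [-1.5, 0.4, 7.3]
opening: 0.372
grip_force: 30.0
```

Run:
```python
from h import *
s=env.state(); print(s["eef_pos"],s["opening"],s["grip_force"],s["ft_force"])
go(s,[527.5,227,200],168.5)
```

```text
[696.90611707 -10.16244739  28.57670488] 0.3718582602640516 29.984839042217573 [-1.4699757   0.35251074  7.25801809]
shift [ 195.5 -215.8 -171.8] turn -0.8 (yaxis now -12.3) j6 6
```

arm_command([
  [0, 0, -20, 0, 0],
  [0, 0, -60, 0, 0],
  [0, 0, -100, 0, 0],
  [0, 0, -150, 0, 0],
  [0, 0, -170, 0, 0],
])

```text
t: 10.9
eef_pos: [697.6, -10.3, 202.6]
tcp_rot: [3.135, -0.001, 1.356]
ft_force: [0.3, 1.0, -0.3]
opening: 0.371
grip_force: 30.0
```

arm_command([
  [33, -36, 0, 0, 0],
  [65, -72, 0, 0, 0],
  [98, -108, 0, 0, 0],
  [130, -144, 0, 0, 0],
  [163, -180, 0, 0, 0],
])

```text
t: 11.4
eef_pos: [554.0, 188.7, 197.5]
tcp_rot: [3.141, -0.0, 1.355]
ft_force: [1.5, 0.8, -0.2]
opening: 0.371
grip_force: 30.0
```

arm_command([
  [32, -36, 0, 0, 0],
  [32, -36, 0, 0, 0],
  [32, -36, 0, 0, 0],
  [32, -36, 0, 0, 0],
])

```text
t: 11.8
eef_pos: [527.7, 225.9, 197.3]
tcp_rot: [3.141, -0.0, 1.355]
ft_force: [0.6, 0.1, -1.0]
opening: 0.371
grip_force: 30.0
```

Run:
```python
from h import *
s,c,T=cam("wrist"); print(s["eef_pos"],s["opening"],s["grip_force"],s["ft_force"])
crop(c,"w4.png",0,0,640,400,1.25); go(s,[527.5,227,40],168.5)
for q in((0,0),(204,0)):print(proj(c,[527.5,227,6],T)*1.25)
```

```text
[527.66071423 225.88745429 197.32821408] 0.3708313661451358 29.97470536507535 [ 0.57060554  0.11313221 -0.98290577]
shift [  1.   -0.5 157.3] turn -0.9 (yaxis now -12.4) j6 29
[401.98875683 219.29686456]
[401.98875683 219.29686456]
```

View pics/w4.png

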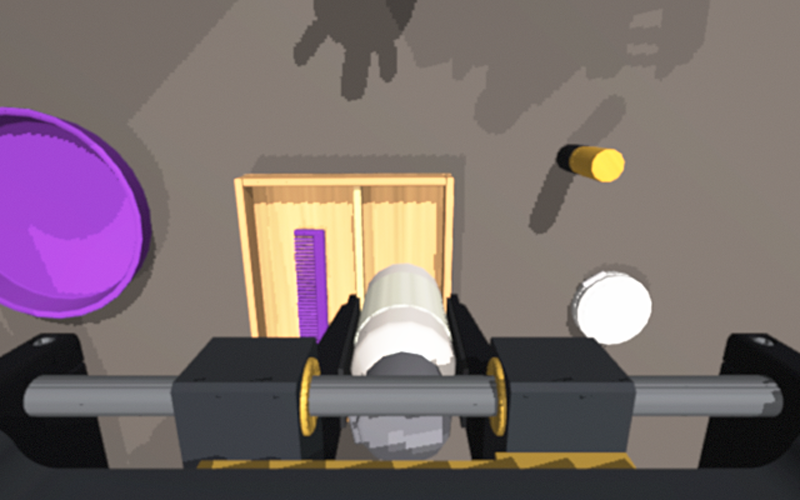

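The bottle hangs upright. Its target pixel (402,219) lies inside the far small compartment, whose floor spans columns 365-440 and starts at row 187.

arm_command([
  [1, 0, 45, -1, 0],
  [1, 0, 90, -1, 0],
  [1, 0, 130, -1, 0],
  [1, 0, 150, -1, 0],
  [1, 0, 150, -1, 0],
])

```text
t: 12.35
eef_pos: [526.7, 225.9, 44.3]
tcp_rot: [-3.137, 0.003, 1.371]
ft_force: [0.4, 0.7, -0.6]
opening: 0.372
grip_force: 30.0
```

arm_command([
  [0, 0, 5, 0, 0],
  [0, 0, 9, 0, 0],
  [0, 0, 12, 0, 0],
  [0, 0, 12, 0, 0],
])

```text
t: 12.75
eef_pos: [527.5, 227.5, 35.5]
tcp_rot: [3.141, -0.0, 1.373]
ft_force: [0.1, 0.1, -1.5]
opening: 0.37
grip_force: 30.0
```

arm_command([
  [0, 0, 1, 0, 0],
  [0, 0, 1, 0, 0],
  [0, 0, 1, 0, 0],
])

```text
t: 13.05
eef_pos: [527.5, 227.6, 34.5]
tcp_rot: [3.141, -0.0, 1.373]
ft_force: [-0.4, -0.4, 4.0]
opening: 0.372
grip_force: 30.0
```

arm_command([
  [0, 0, 0, 0, 0.5],
  [0, 0, 0, 0, 0.5],
  [0, 0, 0, 0, 0.5],
])

```text
t: 13.35
eef_pos: [527.2, 227.5, 34.1]
tcp_rot: [-3.142, 0.0, 1.373]
ft_force: [0.1, -0.1, -0.5]
opening: 0.488
grip_force: 0.0
```

arm_command([
  [0, 0, -40, 0, 0.5],
  [0, 0, -85, 0, 0.5],
  [0, 0, -130, 0, 0.6],
  [0, 0, -165, 0, 0.8],
  [0, 0, -165, 0, 0.8],
])

```text
t: 13.85
eef_pos: [528.8, 228.0, 203.8]
tcp_rot: [3.135, -0.004, 1.373]
ft_force: [0.3, 0.2, -0.2]
opening: 0.7
grip_force: 0.0
```

Run:
```python
from h import *
s=env.state(); print(s["eef_pos"],s["opening"],s["ft_force"],s["joints"].round(2))
go(s,[689.5,-118,200],78.5)
```

```text
[528.79379041 228.02595153 203.80990247] 0.6997591911743706 [ 0.28102857  0.1977435  -0.1915707 ] [ 0.29  0.43  1.7  -0.    1.    0.49]
shift [-307.8  225.5    4.3] turn -89.8 (yaxis now -11.3) j6 28
```

arm_command([
  [-38, 28, 0, 0, 0.8],
  [-77, 56, 0, 0, 0.8],
  [-116, 85, 0, 0, 0.8],
  [-154, 113, 0, 0, 0.8],
  [-193, 141, 0, 0, 0.8],
])

```text
t: 14.35
eef_pos: [627.9, 8.7, 198.2]
tcp_rot: [-3.141, 0.0, 1.373]
ft_force: [0.6, 0.8, 0.0]
opening: 0.8
grip_force: 0.0
```

arm_command([
  [-38, 28, 0, 8.5, 0.8],
  [-77, 56, 0, 17, 0.8],
  [-115, 84, 0, 25.5, 0.8],
  [-115, 84, 0, 34, 0.8],
  [-115, 84, 0, 42.5, 0.8],
])

```text
t: 14.85
eef_pos: [687.2, -120.4, 197.2]
tcp_rot: [-3.14, 0.001, 0.623]
ft_force: [-0.4, 1.0, 0.5]
opening: 0.799
grip_force: 0.0
```

arm_command([
  [0, 0, 0, 8.5, 0.8],
  [0, 0, 0, 17, 0.8],
  [0, 0, 0, 25.5, 0.8],
  [0, 0, 0, 34, 0.8],
  [0, 0, 0, 42.5, 0.8],
])

```text
t: 15.35
eef_pos: [687.1, -118.7, 197.9]
tcp_rot: [-3.141, 0.002, -0.117]
ft_force: [-0.2, -0.4, -0.6]
opening: 0.798
grip_force: 0.0
```

arm_command([
  [0, 0, 0, 5, 0.8],
  [0, 0, 0, 5, 0.8],
])

```text
t: 15.55
eef_pos: [687.1, -118.7, 198.1]
tcp_rot: [-3.142, 0.001, -0.199]
ft_force: [0.5, -0.0, -0.2]
opening: 0.801
grip_force: 0.0
```

Run:
```python
from h import *
s,c,T=cam("wrist"); print(s["eef_pos"],s["opening"],s["grip_force"],s["joints"].round(2))
crop(c,"w5.png",160,80,320,200,2.5); go(s,[689.5,-118,20],78.5)
print((proj(c,[689.5,-118,38],T)-[160,80])*2.5)
```

```text
[ 687.09775952 -118.69842814  198.05822287] 0.800641162254099 0.0 [-0.27  0.61  1.38 -0.    1.15  1.5 ]
shift [  2.4  -1.2 178.1] turn 0.1 (yaxis now -101.4) j6 86
[402.65210783 252.83962039]
```

View pics/w5.png

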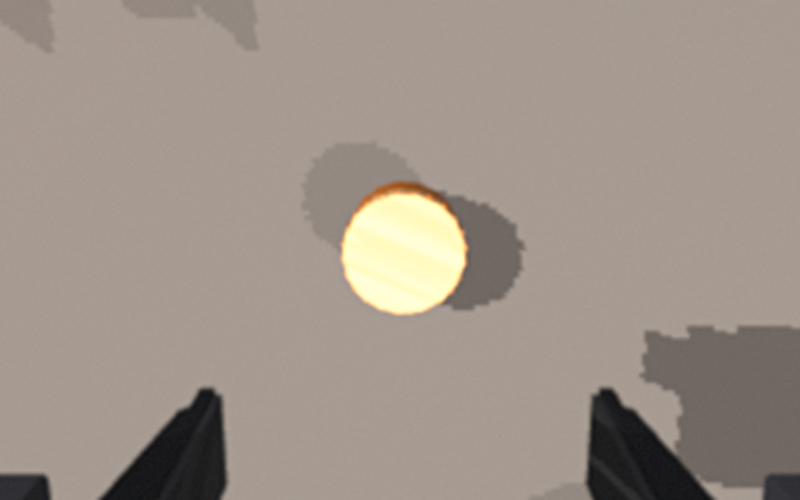

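The jar lid is centred at (404,252), within 1 px of the prediction. Descending.

arm_command([
  [2.5, -1, 45, 0, 0.8],
  [2.5, -1, 90, 0, 0.8],
  [2.5, -1, 135, 0, 0.8],
  [2.5, -1, 165, 0, 0.8],
  [2.5, -1, 180, 0, 0.8],
])

```text
t: 16.1
eef_pos: [688.6, -117.9, 15.7]
tcp_rot: [-3.141, 0.004, -0.195]
ft_force: [-0.1, 0.0, 0.5]
opening: 0.802
grip_force: 0.0
```

arm_command([
  [0, 0, 0, 0, 0.8],
  [0, 0, 0, 0, 0],
  [0, 0, 0, 0, 0],
  [0, 0, 0, 0, 0],
  [0, 0, 0, 0, 0],
])

```text
t: 16.6
eef_pos: [690.4, -118.4, 20.3]
tcp_rot: [3.141, -0.002, -0.198]
ft_force: [0.4, -0.7, -1.0]
opening: 0.519
grip_force: 0.0
```

arm_command([
  [0, 0, -20, 0, 0],
  [0, 0, -60, 0, 0],
  [0, 0, -105, 0, 0],
  [0, 0, -150, 0, 0],
  [0, 0, -180, 0, 0],
])

```text
t: 17.1
eef_pos: [690.5, -118.3, 203.2]
tcp_rot: [3.141, -0.004, -0.198]
ft_force: [-0.4, -1.1, -1.7]
opening: 0.486
grip_force: 30.0
```

Run:
```python
from h import *
s=env.state(); print(s["eef_pos"],s["opening"],s["grip_force"])
go(s,[502.7,105,200],78.5)
```

```text
[ 690.46517027 -118.30846285  203.16640059] 0.48622553852754713 29.999864995479584
shift [-228.  -182.1    2.3] turn 0.2 (yaxis now -101.3) j6 86
```

arm_command([
  [-38, -30, 0, 0, 0],
  [-76, -60, 0, 0, 0],
  [-114, -91, 0, 0, 0],
  [-152, -121, 0, 0, 0],
  [-190, -151, 0, 0, 0],
])

```text
t: 17.6
eef_pos: [531.8, 68.3, 199.6]
tcp_rot: [-3.141, -0.001, -0.198]
ft_force: [0.4, 0.7, -0.6]
opening: 0.488
grip_force: 30.0
```

arm_command([
  [-38, -31, 0, 0, 0],
  [-38, -31, 0, 0, 0],
  [-38, -31, 0, 0, 0],
  [-38, -31, 0, 0, 0],
])

```text
t: 18.0
eef_pos: [502.8, 104.6, 199.4]
tcp_rot: [-3.142, -0.001, -0.198]
ft_force: [-0.1, -0.6, -0.9]
opening: 0.486
grip_force: 30.0
```

Run:
```python
from h import *
s,c,T=cam("wrist"); print(s["eef_pos"],s["opening"],s["grip_force"],s["joints"].round(2))
crop(c,"w6.png",0,0,640,400,1.25); go(s,[502.7,105,40],78.5)
print(proj(c,[502.7,105,6],T)*1.25)
```

```text
[502.8269245  104.58642616 199.39894561] 0.4859513972583357 29.999800622463226 [ 0.08  0.35  1.85 -0.    0.94  1.85]
shift [ -0.4  -0.4 159.4] turn 0.2 (yaxis now -101.3) j6 106
[402.38603337 220.48743009]
```

View pics/w6.png

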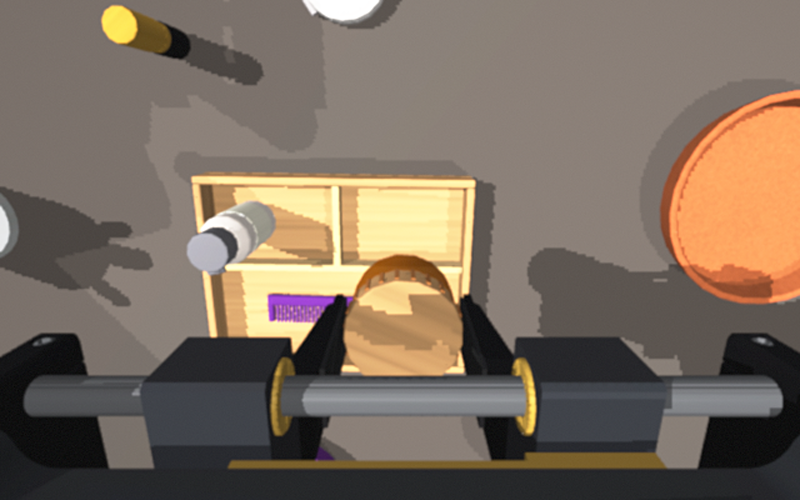

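The bottle stands in the left compartment, base at about (258,215). The right small compartment spans columns 342-465 and rows 187-265, and the jar's target (402,220) is well inside. Lowering it.

arm_command([
  [0, 0, 45, 0, 0],
  [0, 0, 90, 0, 0],
  [0, 0, 135, 0, 0],
  [0, 0, 160, 0, 0],
  [0, 0, 165, 0, 0],
])

```text
t: 18.55
eef_pos: [501.5, 104.0, 31.3]
tcp_rot: [3.14, 0.005, -0.199]
ft_force: [-0.4, 0.2, -0.8]
opening: 0.487
grip_force: 30.0
```

arm_command([
  [0, 0, 3, 0, 0],
  [0, 0, 6, 0, 0],
  [0, 0, 6, 0, 0],
  [0, 0, 6, 0, 0],
])

```text
t: 18.95
eef_pos: [503.1, 104.9, 29.4]
tcp_rot: [-3.141, -0.003, -0.198]
ft_force: [1.8, -1.5, 1.1]
opening: 0.485
grip_force: 30.0
```

arm_command([
  [0, 0, 1, 0, 0],
  [0, 0, 1.5, 0, 0],
  [0, 0, 1.5, 0, 0],
])

```text
t: 19.25
eef_pos: [503.3, 104.9, 29.2]
tcp_rot: [-3.141, -0.004, -0.198]
ft_force: [-3.7, -2.8, 25.9]
opening: 0.483
grip_force: 30.0
```

arm_command([
  [0, 0, -1.2, 0, 0],
  [0, 0, -1.2, 0, 0.61],
  [0, 0, -1.2, 0, 0.61],
  [0, 0, -1.2, 0, 0.61],
  [0, 0, -1.2, 0, 0.61],
])

```text
t: 19.75
eef_pos: [502.1, 105.0, 27.7]
tcp_rot: [3.141, 0.0, -0.198]
ft_force: [0.1, 0.1, -0.1]
opening: 0.611
grip_force: 0.0
```

arm_command([
  [0, 0, -35, 0, 0.61],
  [0, 0, -80, 0, 0.61],
  [0, 0, -130, 0, 0.8],
  [0, 0, -172, 0, 0.85],
  [0, 0, -172, 0, 0.85],
])

```text
t: 20.25
eef_pos: [504.1, 105.3, 204.8]
tcp_rot: [-3.139, -0.008, -0.197]
ft_force: [-0.2, -1.0, -1.3]
opening: 0.801
grip_force: 0.0
```

Run:
```python
from h import *
s=env.state(); print(s["eef_pos"],s["opening"],s["joints"].round(2))
go(s,[689.3,112,200],23.7)
```

```text
[504.09830576 105.27301817 204.76652664] 0.800694348096931 [ 0.08  0.34  1.84 -0.    0.95  1.85]
shift [180.2 -42.9   6.4] turn 55.0 (yaxis now -101.3) j6 106
```

arm_command([
  [45, -11, 0, -8.5, 0.85],
  [90, -22, 0, -17, 0.85],
  [135, -33, 0, -25.5, 0.85],
  [180, -43, 0, -34, 0.85],
  [180, -43, 0, -42.5, 0.85],
])

```text
t: 20.75
eef_pos: [690.8, 111.5, 196.8]
tcp_rot: [-3.141, 0.001, 0.549]
ft_force: [-2.0, 0.1, -0.7]
opening: 0.849
grip_force: 0.0
```

arm_command([
  [0, 0, 0, -8.5, 0.85],
  [0, 0, 0, -17, 0.85],
  [0, 0, 0, -25.5, 0.85],
  [0, 0, 0, -34, 0.85],
  [0, 0, 0, -42.5, 0.85],
])

```text
t: 21.25
eef_pos: [686.8, 111.8, 198.2]
tcp_rot: [-3.14, 0.001, 1.292]
ft_force: [-0.4, -0.4, 1.0]
opening: 0.853
grip_force: 0.0
```

arm_command([
  [0, 0, 0, -8.5, 0.85],
  [0, 0, 0, -17, 0.85],
  [0, 0, 0, -25.5, 0.85],
  [0, 0, 0, -34, 0.85],
  [0, 0, 0, -40, 0.85],
])

```text
t: 21.75
eef_pos: [686.8, 111.8, 198.2]
tcp_rot: [-3.14, -0.001, 1.99]
ft_force: [-0.2, -0.3, 0.0]
opening: 0.846
grip_force: 0.0
```

Run:
```python
from h import *
s,c,T=cam("wrist"); print(s["eef_pos"],s["opening"],s["joints"].round(2))
crop(c,"w7.png",160,80,320,200,2.5); go(s,[689.3,112,20],23.7)
print((proj(c,[689.3,112,15],T)-[160,80])*2.5)
```

```text
[686.80996759 111.82094162 198.18490353] 0.8458817129205857 [ 0.07  0.61  1.38 -0.    1.15 -0.35]
shift [ -1.    2.7 178.2] turn 0.3 (yaxis now 24.0) j6 -20
[411.78268417 247.50789833]
```

View pics/w7.png

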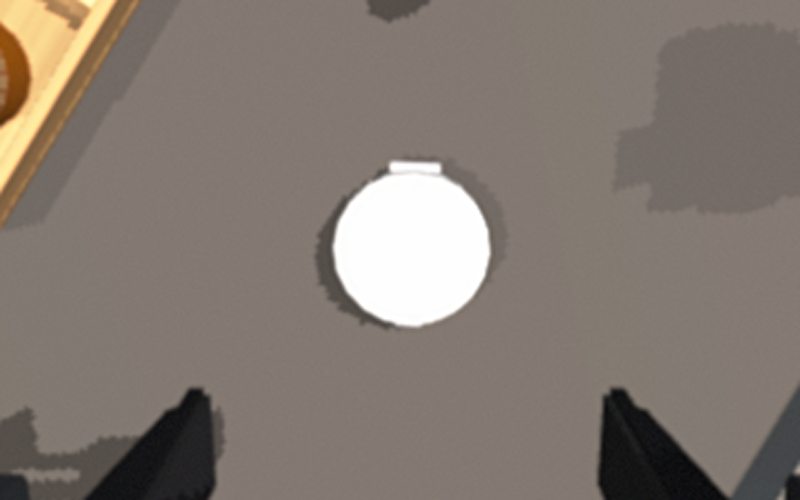

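The compact is centred at (412,248) as predicted, with the hinge at (415,167) and the fingers straddling it across x. Descending.

arm_command([
  [-1, 2.5, 45, 0, 0.85],
  [-1, 2.5, 90, 0, 0.85],
  [-1, 2.5, 135, 0, 0.85],
  [-1, 2.5, 165, 0, 0.85],
  [-1, 2.5, 180, 0, 0.85],
])

```text
t: 22.3
eef_pos: [688.1, 111.8, 15.7]
tcp_rot: [-3.137, -0.002, 1.982]
ft_force: [-0.5, -0.8, -0.4]
opening: 0.849
grip_force: 0.0
```

arm_command([
  [0, 0, 8, 0, 0.85],
  [0, 0, 13, 0, 0.85],
  [0, 0, 13, 0, 0.85],
  [0, 0, 13, 0, 0.85],
])

```text
t: 22.7
eef_pos: [690.5, 112.0, 8.2]
tcp_rot: [3.14, 0.001, 1.984]
ft_force: [-0.7, 0.4, 0.7]
opening: 0.85
grip_force: 0.0
```

arm_command([
  [0, 0, 0, 0, 0],
  [0, 0, 0, 0, 0],
  [0, 0, 0, 0, 0],
  [0, 0, 0, 0, 0],
  [0, 0, 0, 0, 0],
])

```text
t: 23.2
eef_pos: [690.0, 111.9, 7.4]
tcp_rot: [3.141, 0.0, 1.984]
ft_force: [-2.1, -0.5, 5.5]
opening: 0.66
grip_force: 30.0
```

arm_command([
  [0, 0, 0, 0, 0.78],
  [0, 0, 0, 0, 0.78],
  [0, 0, 4.5, 0, 0.78],
  [0, 0, 4.5, 0, 0.78],
  [0, 0, 4.5, 0, 0.78],
])

```text
t: 23.7
eef_pos: [689.7, 111.8, 1.9]
tcp_rot: [-3.141, -0.0, 1.984]
ft_force: [-0.4, -0.6, -0.1]
opening: 0.778
grip_force: 0.0
```

arm_command([
  [0, 0, 0, 0, 0],
  [0, 0, 0, 0, 0],
  [0, 0, 0, 0, 0],
  [0, 0, 0, 0, 0],
  [0, 0, 0, 0, 0],
])

```text
t: 24.2
eef_pos: [689.8, 111.9, 2.3]
tcp_rot: [-3.142, 0.0, 1.984]
ft_force: [0.5, 0.2, -0.4]
opening: 0.665
grip_force: 30.0
```

arm_command([
  [0, 0, -20, 0, 0],
  [0, 0, -60, 0, 0],
  [0, 0, -105, 0, 0],
  [0, 0, -150, 0, 0],
  [0, 0, -195, 0, 0],
])

```text
t: 24.7
eef_pos: [689.5, 111.9, 199.1]
tcp_rot: [-3.141, -0.0, 1.984]
ft_force: [0.2, 0.2, -1.3]
opening: 0.666
grip_force: 30.0
```

Run:
```python
from h import *
s=env.state(); print(s["eef_pos"],s["opening"],s["grip_force"],s["joints"].round(2))
go(s,[466,-190,200],23.7)
```

```text
[689.47005524 111.89127043 199.13184743] 0.6663507654030533 29.9997478723526 [ 0.07  0.61  1.38 -0.    1.15 -0.35]
shift [-186.8 -325.9   -0.8] turn -0.0 (yaxis now 23.7) j6 -20
```

arm_command([
  [-23, -41, 0, 0, 0],
  [-47, -82, 0, 0, 0],
  [-70, -123, 0, 0, 0],
  [-94, -164, 0, 0, 0],
  [-117, -205, 0, 0, 0],
])

```text
t: 25.2
eef_pos: [547.7, -78.8, 197.5]
tcp_rot: [3.141, 0.0, 1.984]
ft_force: [0.1, -0.5, -1.1]
opening: 0.667
grip_force: 30.0
```

arm_command([
  [-23, -41, 0, 0, 0],
  [-46, -81, 0, 0, 0],
  [-70, -121, 0, 0, 0],
  [-70, -121, 0, 0, 0],
  [-70, -121, 0, 0, 0],
])

```text
t: 25.7
eef_pos: [466.0, -191.0, 197.6]
tcp_rot: [3.141, 0.0, 1.982]
ft_force: [-0.3, 0.5, -0.9]
opening: 0.668
grip_force: 30.0
```

Run:
```python
from h import *
s,c,T=cam("wrist"); print(s["eef_pos"],s["opening"],s["grip_force"],s["joints"].round(2))
crop(c,"w8.png",0,0,640,400,1.25)
th=np.radians(np.arange(0,360,45))
for t in th: print(np.degrees(t),(proj(c,[466+85*np.cos(t),-190+85*np.sin(t),26],T)*1.25).round())
```

```text
[ 465.97419886 -190.97420673  197.5749395 ] 0.6679268309816407 29.99989405274391 [-0.52  0.34  1.87  0.    0.93 -0.93]
0.0 [499. 266.]
45.0 [506. 185.]
90.0 [449. 122.]
135.0 [361. 120.]
180.0 [301. 182.]
225.0 [305. 262.]
270.0 [363. 315.]
315.0 [440. 317.]
```

View pics/w8.png

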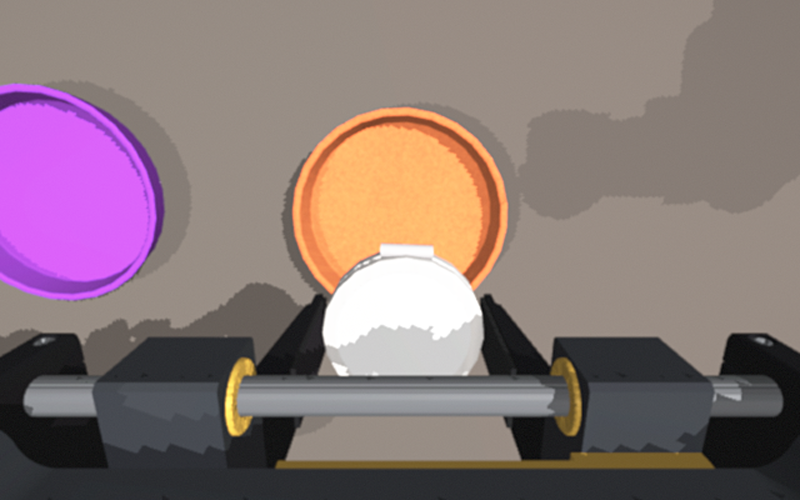

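The terracotta dish rim spans columns 292-508 with its top at row 107, about 3 mm from my estimate, so its centre is near (462.6,-190). The compact is held level with the hinge at (407,250). I'll place it 26 mm off centre along tool +x, leaving room for the lipstick.

Run:
```python
from h import *
s=env.state()
go(s,[452.2,-166.2,14]);
```

```text
shift [ 27.8  -3.5 183.5]
```

arm_command([
  [28, -3.5, 0, 0, 0],
  [28, -3.5, 45, 0, 0],
  [28, -3.5, 90, 0, 0],
  [28, -3.5, 130, 0, 0],
  [28, -3.5, 155, 0, 0],
])

```text
t: 26.25
eef_pos: [451.9, -164.3, 39.9]
tcp_rot: [-3.14, -0.002, 1.986]
ft_force: [0.2, -0.4, -0.5]
opening: 0.666
grip_force: 30.0
```

arm_command([
  [0, 0, 10, 0, 0],
  [0, 0, 20, 0, 0],
  [0, 0, 28, 0, 0],
  [0, 0, 28, 0, 0],
  [0, 0, 28, 0, 0],
])

```text
t: 26.75
eef_pos: [452.3, -166.1, 14.9]
tcp_rot: [3.141, 0.001, 1.984]
ft_force: [-0.1, -0.0, -2.0]
opening: 0.663
grip_force: 30.0
```

arm_command([
  [0, 0, 1, 0, 0],
  [0, 0, 2, 0, 0],
  [0, 0, 3, 0, 0],
  [0, 0, 3, 0, 0],
])

```text
t: 27.15
eef_pos: [451.9, -166.1, 11.4]
tcp_rot: [3.142, 0.0, 1.984]
ft_force: [-0.1, 0.7, -0.8]
opening: 0.667
grip_force: 30.0
```

arm_command([
  [0, 0, 0.7, 0, 0],
  [0, 0, 1.3, 0, 0],
  [0, 0, 1.3, 0, 0],
  [0, 0, 1.3, 0, 0],
])

```text
t: 27.55
eef_pos: [451.9, -166.0, 10.0]
tcp_rot: [-3.142, 0.0, 1.984]
ft_force: [0.8, 0.5, -0.9]
opening: 0.667
grip_force: 30.0
```

arm_command([
  [0, 0, 0.4, 0, 0],
  [0, 0, 0.7, 0, 0],
  [0, 0, 0.7, 0, 0],
  [0, 0, 0.7, 0, 0],
])

```text
t: 27.95
eef_pos: [451.9, -166.0, 9.3]
tcp_rot: [-3.142, 0.0, 1.984]
ft_force: [0.5, -0.2, -0.9]
opening: 0.665
grip_force: 30.0
```

arm_command([
  [0, 0, 0.3, 0, 0],
  [0, 0, 0.5, 0, 0],
  [0, 0, 0.5, 0, 0],
  [0, 0, 0.5, 0, 0],
])

```text
t: 28.35
eef_pos: [451.9, -166.0, 9.2]
tcp_rot: [3.141, 0.0, 1.984]
ft_force: [-2.0, 0.8, 7.3]
opening: 0.671
grip_force: 30.0
```

arm_command([
  [0, 0, 0.2, 0, 0],
  [0, 0, 0.4, 0, 0],
  [0, 0, 0.4, 0, 0],
  [0, 0, 0.4, 0, 0],
])

```text
t: 28.75
eef_pos: [451.9, -166.0, 9.2]
tcp_rot: [3.141, 0.001, 1.984]
ft_force: [-2.3, 1.8, 13.7]
opening: 0.665
grip_force: 30.0
```

It's on the floor: contact at z 9.2, as expected. Releasing.

arm_command([
  [0, 0, -0.4, 0, 0],
  [0, 0, -0.4, 0, 0.77],
  [0, 0, -0.4, 0, 0.77],
  [0, 0, -0.4, 0, 0.77],
  [0, 0, -0.4, 0, 0.77],
])

```text
t: 29.25
eef_pos: [451.9, -166.0, 8.7]
tcp_rot: [-3.141, -0.0, 1.984]
ft_force: [0.3, 0.6, 0.9]
opening: 0.768
grip_force: 0.0
```

arm_command([
  [0, 0, -15, 0, 0.77],
  [0, 0, -50, 0, 0.77],
  [0, 0, -95, 0, 0.77],
  [0, 0, -145, 0, 0.6],
  [0, 0, -190, 0, 0.6],
])

```text
t: 29.75
eef_pos: [451.7, -165.9, 201.1]
tcp_rot: [3.141, 0.0, 1.984]
ft_force: [0.1, -0.6, 0.6]
opening: 0.655
grip_force: 0.0
```

Run:
```python
from h import *
s,c,T=cam("wrist"); print(s["eef_pos"],s["opening"],s["joints"].round(2))
crop(c,"w9.png",160,60,320,200,2.5); go(s,[671,249,200],23.7)
```

```text
[ 451.65636061 -165.86213197  201.07357716] 0.6545154782162526 [-0.49  0.3   1.92 -0.    0.92 -0.9 ]
shift [291.9 367.5   1.1] turn -0.0 (yaxis now 23.7) j6 -52
```

View pics/w9.png

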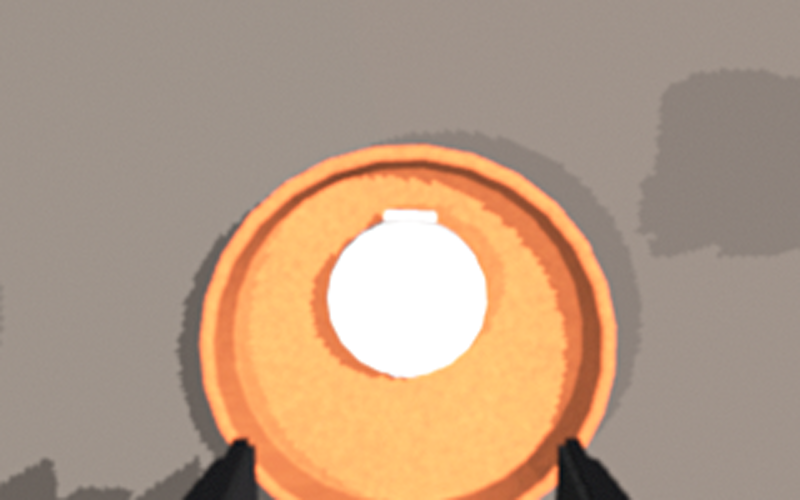

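The compact lies flat in the dish, lid up, at (408,298) in the crop, with free floor below it at about (400,440). Now the lipstick.

arm_command([
  [30, 38, 0, 0, 0.6],
  [60, 76, 0, 0, 0.6],
  [90, 114, 0, 0, 0.6],
  [120, 152, 0, 0, 0.6],
  [150, 190, 0, 0, 0.6],
])

```text
t: 30.3
eef_pos: [566.2, 49.6, 198.7]
tcp_rot: [-3.142, 0.0, 1.984]
ft_force: [0.7, -1.1, -0.0]
opening: 0.601
grip_force: 0.0
```

arm_command([
  [30, 38, 0, 0, 0.6],
  [60, 76, 0, 0, 0.6],
  [90, 114, 0, 0, 0.6],
  [120, 152, 0, 0, 0.6],
  [142, 177, 0, 0, 0.6],
])

```text
t: 30.8
eef_pos: [671.5, 251.6, 198.0]
tcp_rot: [-3.141, -0.0, 1.985]
ft_force: [-0.5, -0.3, 0.0]
opening: 0.599
grip_force: 0.0
```

arm_command([
  [0, 0, 0, 0, 0.6],
  [0, 0, 0, 0, 0.6],
])

```text
t: 31.0
eef_pos: [670.4, 249.2, 197.8]
tcp_rot: [-3.14, 0.0, 1.985]
ft_force: [-0.4, -0.5, -0.5]
opening: 0.597
grip_force: 0.0
```

Run:
```python
from h import *
s,c,T=cam("wrist"); print(s["eef_pos"],s["opening"],s["joints"].round(2))
crop(c,"w10.png",160,80,320,200,2.5); go(s,[670.5,249,28])
print((proj(c,[670.5,249,72],T)-[160,80])*2.5)
hsv=cv2.cvtColor(c["frame"],cv2.COLOR_RGB2HSV); m=cv2.inRange(hsv,(18,150,120),(32,255,255))
n,l,st,ce=cv2.connectedComponentsWithStats(m)
for i in range(1,n):
    if st[i,4]>150: print(st[i],ce[i].round(1))
```

```text
[670.40187683 249.1816422  197.8094819 ] 0.5973462661142538 [ 0.26  0.64  1.33 -0.    1.18 -0.15]
shift [ -0.2   0.3 169.8]
[405.55807373 282.58959238]
[309 173  25  33 622] [321.8 190.1]
[193 287  22  62 651] [202.  317.7]
[441 289  10  59 225] [446.8 319.9]
```

View pics/w10.png

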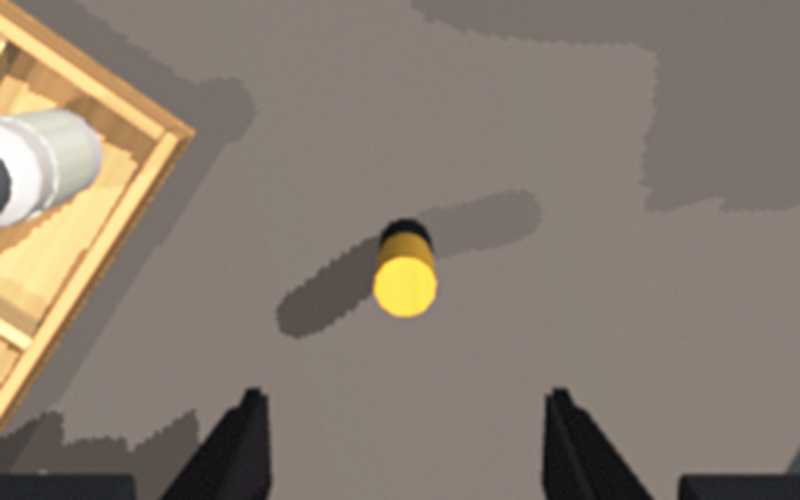

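The lipstick's cap top is at (405,287), within 2 mm of the prediction. Gripping it.

arm_command([
  [-1.5, 0, 45, 0, 0.5],
  [-1.5, 0, 90, 0, 0.5],
  [-1.5, 0, 130, 0, 0.5],
  [-1.5, 0, 160, 0, 0.5],
  [-1.5, 0, 170, 0, 0.5],
])

```text
t: 31.55
eef_pos: [669.9, 245.6, 25.9]
tcp_rot: [-3.137, -0.001, 1.983]
ft_force: [-0.2, -0.1, 0.2]
opening: 0.499
grip_force: 0.0
```

arm_command([
  [0, 0, 0, 0, 0.5],
  [0, 0, 0, 0, 0.5],
  [0, 0, 0, 0, 0],
  [0, 0, 0, 0, 0],
  [0, 0, 0, 0, 0],
])

```text
t: 32.05
eef_pos: [671.7, 247.5, 29.8]
tcp_rot: [3.14, 0.0, 1.984]
ft_force: [0.2, 0.0, -0.1]
opening: 0.302
grip_force: 0.0
```

arm_command([
  [0, 0, 0, 0, 0],
  [0, 0, 0, 0, 0],
  [0, 0, 0, 0, 0],
])

```text
t: 32.35
eef_pos: [671.6, 247.5, 29.4]
tcp_rot: [3.141, 0.0, 1.984]
ft_force: [-0.5, -0.2, 5.9]
opening: 0.226
grip_force: 30.0
```

arm_command([
  [0, 0, -20, 0, 0],
  [0, 0, -60, 0, 0],
  [0, 0, -105, 0, 0],
  [0, 0, -150, 0, 0],
  [0, 0, -170, 0, 0],
])

```text
t: 32.85
eef_pos: [672.3, 247.7, 203.4]
tcp_rot: [3.136, 0.001, 1.984]
ft_force: [0.1, 0.2, 0.2]
opening: 0.231
grip_force: 30.0
```

Run:
```python
from h import *
s=env.state(); print(s["eef_pos"],s["opening"],s["grip_force"],s["joints"].round(2))
go(s,[478.7,-226.6,200],23.7)
```

```text
[672.31093946 247.72961171 203.35906448] 0.2306842719041618 30.00005948357284 [ 0.26  0.63  1.32 -0.    1.18 -0.15]
shift [-356.6 -367.8    1.8] turn -0.0 (yaxis now 23.7) j6 -9
```

arm_command([
  [-34, -35, 0, 0, 0],
  [-68, -70, 0, 0, 0],
  [-102, -105, 0, 0, 0],
  [-136, -140, 0, 0, 0],
  [-170, -175, 0, 0, 0],
])

```text
t: 33.35
eef_pos: [578.3, 19.9, 198.7]
tcp_rot: [-3.141, 0.0, 1.984]
ft_force: [0.6, -0.4, -0.9]
opening: 0.226
grip_force: 30.0
```

arm_command([
  [-34, -35, 0, 0, 0],
  [-68, -70, 0, 0, 0],
  [-102, -105, 0, 0, 0],
  [-136, -140, 0, 0, 0],
  [-170, -175, 0, 0, 0],
])

```text
t: 33.85
eef_pos: [486.3, -206.1, 198.8]
tcp_rot: [3.142, 0.0, 1.984]
ft_force: [1.3, -0.1, -0.6]
opening: 0.227
grip_force: 30.0
```

arm_command([
  [-16, -17, 0, 0, 0],
  [-16, -17, 0, 0, 0],
  [-16, -17, 0, 0, 0],
  [-16, -17, 0, 0, 0],
])

```text
t: 34.25
eef_pos: [478.5, -225.1, 198.8]
tcp_rot: [-3.142, -0.0, 1.985]
ft_force: [-0.2, 0.2, -1.4]
opening: 0.224
grip_force: 30.0
```

Run:
```python
from h import *
s,c,T=cam("wrist"); print(s["eef_pos"],s["opening"],s["grip_force"],s["joints"].round(2))
crop(c,"w11.png",0,0,640,400,1.25); go(s,[478.7,-226.6,44])
print(proj(c,[478.7,-226.6,7],T)*1.25)
```

```text
[ 478.48360832 -225.11644625  198.75610651] 0.22409119823053744 30.00011058524251 [-0.56  0.37  1.81  0.    0.96 -0.98]
shift [ -1.5  -0.4 154.8]
[402.14352837 222.07518491]
```

View pics/w11.png

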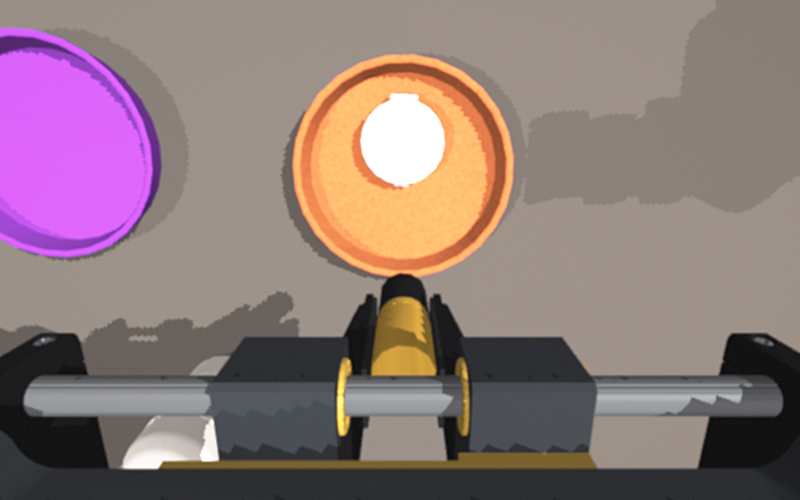

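The target pixel (402,222) is mid-gap between the compact (lower edge at row 187) and the dish floor's edge (about row 258). Lowering the lipstick.

arm_command([
  [0, 0, 45, 0, 0],
  [0, 0, 90, 0, 0],
  [0, 0, 130, 0, 0],
  [0, 0, 150, 0, 0],
  [0, 0, 155, 0, 0],
])

```text
t: 34.8
eef_pos: [477.8, -224.5, 41.7]
tcp_rot: [-3.139, -0.003, 1.986]
ft_force: [-0.4, 0.2, 0.5]
opening: 0.23
grip_force: 30.0
```

arm_command([
  [0, 0, 3, 0, 0],
  [0, 0, 5.5, 0, 0],
  [0, 0, 5.5, 0, 0],
  [0, 0, 5.5, 0, 0],
])

```text
t: 35.2
eef_pos: [478.6, -226.2, 39.2]
tcp_rot: [3.141, 0.001, 1.984]
ft_force: [0.9, 0.7, -0.8]
opening: 0.222
grip_force: 30.0
```

arm_command([
  [0, 0, 0.7, 0, 0],
  [0, 0, 0.7, 0, 0],
  [0, 0, 0.7, 0, 0],
])

```text
t: 35.5
eef_pos: [478.2, -226.1, 37.8]
tcp_rot: [3.141, 0.0, 1.984]
ft_force: [0.4, 0.6, -0.4]
opening: 0.227
grip_force: 30.0
```

arm_command([
  [0, 0, 0.8, 0, 0],
  [0, 0, 0.8, 0, 0],
  [0, 0, 0.8, 0, 0],
])

```text
t: 35.8
eef_pos: [478.2, -226.0, 36.8]
tcp_rot: [-3.141, -0.0, 1.984]
ft_force: [0.7, 0.7, -0.6]
opening: 0.227
grip_force: 30.0
```

arm_command([
  [0, 0, 0.6, 0, 0],
  [0, 0, 0.6, 0, 0],
  [0, 0, 0.6, 0, 0],
])

```text
t: 36.1
eef_pos: [478.2, -226.0, 36.3]
tcp_rot: [3.142, 0.0, 1.984]
ft_force: [-0.5, 1.0, 2.0]
opening: 0.224
grip_force: 30.0
```

Contact at z 36.3, as expected. I'll release slowly, retreat and check.

arm_command([
  [0, 0, 0, 0, 0.27],
  [0, 0, 0, 0, 0.32],
  [0, 0, 0, 0, 0.4],
  [0, 0, 0, 0, 0.4],
  [0, 0, 0, 0, 0.4],
])

```text
t: 36.6
eef_pos: [478.2, -226.0, 36.2]
tcp_rot: [-3.142, 0.0, 1.984]
ft_force: [-0.2, 0.3, 0.1]
opening: 0.4
grip_force: 0.0
```

arm_command([
  [0, 0, -30, 0, 0.4],
  [0, 0, -75, 0, 0.4],
  [0, 0, -120, 0, 0.4],
  [0, 0, -165, 0, 0.4],
  [0, 0, -195, 0, 0.4],
])

```text
t: 37.1
eef_pos: [478.5, -226.1, 234.4]
tcp_rot: [3.14, 0.003, 1.984]
ft_force: [-0.0, -0.2, 0.1]
opening: 0.397
grip_force: 0.0
```

Run:
```python
from h import *
s,c,T=cam("wrist"); print(s["eef_pos"],s["t"])
_,c2,_=cam("side")
a=cv2.resize(c["frame"][:,:,::-1],(480,300)); b=cv2.resize(c2["frame"][90:270,190:430,::-1],(400,300),interpolation=cv2.INTER_CUBIC)
cv2.imwrite("pics/f1.png",np.hstack([a[:,80:],b]))
```

```text
[ 478.46038062 -226.10874272  234.44203824] 37.1
```

View pics/f1.png

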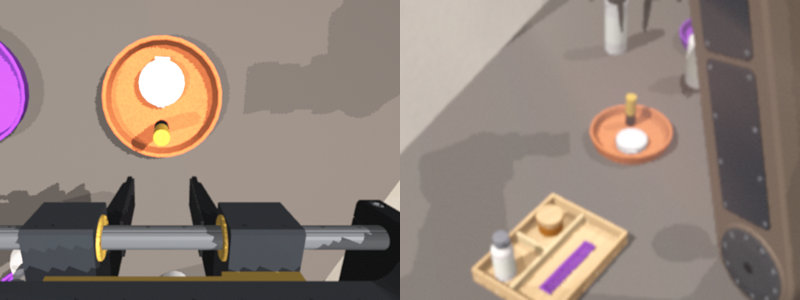

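The pictures show the lipstick upright beside the flat compact in the dish. The bottle and jar stand in the small compartments, and the comb lies flat in the long one. Handing in.

```bash
python3 -c "
from cell import env
print(env.job_done())"
```

```text
the job is handed in; nothing more can be done
None
```

Both kits are made up and handed in: the comb, travel bottle and cream jar are in the organiser, the compact (flat, lid up) and upright lipstick are in the terracotta dish, and the three bystanders and the purple dishes were left alone.

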